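Pour handle blanks from a pan into the drying rack

TASK

First take the sanding float off the sloping drying rack and set it down flat on the bench. Then carry the loaded pan to the high end of the rack and tip it there with its lip low over the landing strip, so that the five round blanks roll down the deck and one comes to lie in each channel; nudge along any that hang up, and let none fall on the bench. Stand the empty pan back on the bench and leave the paint tin, the bottle, the jar and the mug where they are.

Things in the scene. Friction and masses are not known exactly. Their poses are not given: they have to be found in the camera images.
- rack_deck: Deck of the wooden drying rack (fixed). Origin: middle of its high, open edge, on the top surface, 98 mm above the bench. x: down the slope (14 degrees), y: level, along the channels, z: square to the deck. Top surface: landing strip x 0..45 mm, then 5 channels along y, 28 wide, 24 deep, at x 45, 84, 123, 162, 201 mm, with 11 mm battens between them, flush with the strip.
- rack_end (a point): Middle of the inner face of the rack's end board, on the top surface, 229 mm down the slope from the deck's origin; axes as the deck's. The end board is 12 mm thick and stands 22 mm above the top surface. Side fences at y = 68..80 mm on both sides, the whole length, stand 15 mm above it. The deck's outline covers the rack's legs.
- pan_bar (a point): Centre of the square wooden bar handle (22 mm wide in x, 22 high, 118 long in y), 78 mm above the underside of a grey metal pan (0.36 kg), over its centre of mass. x: to the pan's open mouth, z: up. The back's outside is 70 mm behind, the sides' 63 mm left and right. The pan's underside is level from the back to 25 mm in front of the bar; from there to the lip only the floor overhangs.
- pan_lip (a point): Middle of the pan's lip, on the floor's upper face (sheet 4 mm thick), 82 mm in front of the bar's centre and 55 mm lower; axes as pan_bar. The floor rises 6 degrees from back to lip, so the blanks lie against the back; they roll out once the mouth is tipped down more than 6 degrees. The lip sticks out 14 mm beyond the side walls.
- sander_grip (a point): Centre of the ridge handle (96 mm long in x, 26 wide, 36 high) of a hand sanding float (0.22 kg). Its flat sole, 140 x 64 mm, is 34 mm below this point, the ridge stands up 36 mm from its 16 mm thick base. z: away from the sole. It starts lying on the rack's deck, its length roughly down the slope, tilted as the deck is.
- blank0_center (a point): Centre of a round wooden blank, a plain cylinder 24 mm in diameter and 110 mm long, about 36 g; y is its axis. It starts in the pan. In a channel its centre lies 12 mm below the deck's top surface and it is flush with the battens, so that the next blanks can roll over it.
- blank1_center (a point): Centre of a round wooden blank, a plain cylinder 24 mm in diameter and 110 mm long, about 36 g; y is its axis. It starts in the pan. In a channel its centre lies 12 mm below the deck's top surface and it is flush with the battens, so that the next blanks can roll over it.
- blank2_center (a point): Centre of a round wooden blank, a plain cylinder 24 mm in diameter and 110 mm long, about 36 g; y is its axis. It starts in the pan. In a channel its centre lies 12 mm below the deck's top surface and it is flush with the battens, so that the next blanks can roll over it.
- blank3_center (a point): Centre of a round wooden blank, a plain cylinder 24 mm in diameter and 110 mm long, about 36 g; y is its axis. It starts in the pan. In a channel its centre lies 12 mm below the deck's top surface and it is flush with the battens, so that the next blanks can roll over it.
- blank4_center (a point): Centre of a round wooden blank, a plain cylinder 24 mm in diameter and 110 mm long, about 36 g; y is its axis. It starts in the pan. In a channel its centre lies 12 mm below the deck's top surface and it is flush with the battens, so that the next blanks can roll over it.
- paint_tin: Round paint tin, 104 mm in diameter, 115 mm high, 0.9 kg. Origin: centre of its underside.
- glue_bottle: Glue bottle, 64 mm in diameter, 190 mm high. Origin: centre of its underside.
- jar: Lidded jar, 76 mm in diameter, 110 mm high. Origin: centre of its underside.
- mug: Mug, 80 mm in diameter (its handle reaches 37 mm farther at its +y side), 90 mm high. Origin: centre of its underside.
There are look-alikes about, which are no part of the job. Leave any red or yellow look-alike of the part that bears pan_bar alone. Leave any purple look-alike of the part that bears blank1_center alone.

How it is judged:
By the outcome, as a careful person would: the job done as asked, in the order asked, and still so for the second after the job is handed in, with the robot touching nothing.
It also fails if it takes over 72 s, if anything falls off the work surface, if the arm or the gripper's body presses on something with over 40 N, if the wrist force passes 120 N, or if a joint passes its speed limit or range.

ROBOT

A 7-joint arm with a two-finger parallel gripper is mounted at the origin on the work surface. World frame = base frame: x ahead of the robot, y to its left, z up, the work surface at z = 0. Lengths are in m, angles in degrees, forces in N, time in s.
With the tool pointing down it reaches from about 0.35 to 0.9 m from the base axis. Payload 19.9 kg.
Tool frame: the origin (TCP) lies midway between the tips of the shut fingers; the grasp point (between the pads) lies 19 mm behind it (r.pinch_z is the distance from the TCP to the grasp point, in m); z points along the fingers, y is the direction in which the jaws open and shut (so a half turn about z gives the same grasp; the last joint's range is limited). The gripper opens to 85 mm and grips with 20 to 120 N. Pads are 22 mm wide; open, the fingers measure 114 mm over their backs; the gripper's body (76 mm by 85 mm) begins 54 mm behind the grasp point. The pads swing forward as they close: fully open they stand 13 mm farther back than shut.
Start: joints at [-69.299, 23.915, -0.59, 92.452, 0.269, 63.638, -3.037], TCP at [0.245, 0.575, 0.231] pointing down, gripper open.
Joint ranges: [-161.28, 161.28], [-22.2, 115.67], [-73.04, 71.86], [3.21, 147.25], [-68.34, 248.33], [10.77, 114.83], [-161.83, 161.83]. Speed limits (degrees/s): [108.29, 108.29, 136.94, 136.94, 172.46, 172.46, 172.46].

INTERFACE

Orientations are given as [roll, pitch, yaw] about the fixed x, y, z axes, in that order (R = Rz(yaw) Ry(pitch) Rx(roll)).
In Python, from plant import r gives the robot as it stands.
- The arm moves only by the shell command python3 -m creep 'ROWS'. ROWS is text: rows parted by semicolons, each of 5 numbers parted by spaces: the finger opening in cm, from 0 to 8.54, then the shift along the world's x, y, z in cm, then the turn about the world's z in degrees. In form: fingers dx dy dz twist; .... A call has 1 to 5 rows; each row shifts and turns the pose as measured when the row begins; what a row does not reach is not made up. A row lasts 1/10 s, in which the tool goes at most 50 mm and 8.59 degrees, less where a joint would pass 70% of its speed; a pose out of reach is approached as far as the arm can. A call with a gripper value outside its range is refused whole. The fingers move at their own pace and stop on an object; the grip force is fixed at half the most. Time passes only in rows, so rows that do not move let the fingers close. It gives the time, the measured TCP pose, the force and the opening at its end, in the units of the state.
- r.sense(): the state, without advancing time (a new reading comes with each control period).
- r.grab_frame(name): name is "side" or "top" or "wrist"; returns a dict with "color" (420x560x3 uint8, blue, green, red), "z_map" (420x560 float32, m along the optical axis (not along the pixel's ray), 0 where there is no reading), "intrinsics" (3x3 intrinsics, pixels), "extrinsics" (4x4, takes a point from world to camera coordinates); the wrist camera has in their place "hand_eye" (4x4, takes a point from camera to tool coordinates, whose origin is the TCP and whose axes are the flange's). Camera axes: x right, y down, z forward; pixel columns grow to the right and rows downward; lengths in m; the calibration is good to about 2 mm. A picture is of the moment at which its call begins: read the wrist's pose just before it.
- r.finish_job(): hands the job in, once; it reports no verdict.
The state is a dict: "time_s": time; "joint_positions": joint angles; "joint_velocities": joint speeds; "tau": joint torques, N m; "eef_pos": TCP position; "orientation": TCP orientation; "ft_force": force on the tool from outside, world axes, zero at the start; "torque": the same for the moment, N m; "gripper_width": finger opening in m.
Only numpy, scipy, OpenCV 4.12 (cv2) and the standard library are available. Lean on these libraries where they do the work, as an engineer would, in place of code of your own. Each camera call takes 0.05 s, during which the arm holds its last target. There are 200 camera calls.

## Working session

There is one attempt and no reset: what is moved stays moved. The work goes in short steps, Python scripts to look and compute and a shell command to move; the robot and the scene stay as the last step left them, time stands still between calls to the robot, and variables do not carry over. Pictures are saved under pics/ and viewed, about 8 in all and at most 12, crops included, and the job is handed in when it is done.

```bash
ls; mkdir -p pics
cat > h.py <<'E'
import numpy as np, cv2
from plant import r
from scipy.spatial.transform import Rotation as Ro
def snap(n,fn):
    s=r.sense(); f=r.grab_frame(n); cv2.imwrite('pics/'+fn+'.png',f['color'])
    T=np.eye(4)
    if n=='wrist':
        T[:3,:3]=Ro.from_euler('xyz',s['orientation'],degrees=True).as_matrix(); T[:3,3]=s['eef_pos']; T=T@f['hand_eye']
    else: T=np.linalg.inv(f['extrinsics'])
    np.savez('pics/'+fn+'.npz',c=f['color'],z=f['z_map'],K=f['intrinsics'],T=T); return s
def cloud(fn):
    d=np.load('pics/'+fn+'.npz'); z=d['z']; v,u=np.indices(z.shape); K=d['K']
    p=np.stack([(u-K[0,2])/K[0,0]*z,(v-K[1,2])/K[1,1]*z,z],-1)
    P=p@d['T'][:3,:3].T+d['T'][:3,3]; P[z==0]=np.nan; return P,d
E
python3 - <<'E'
from h import *
s=snap('top','top0'); snap('side','side0'); print(s)
a=np.load('pics/top0.npz');b=np.load('pics/side0.npz');print(a['T'].round(3),b['T'].round(3),a['K'])
E
```

```text
pics
{'time_s': 0.0, 'joint_positions': array([-69.29957934,  23.94767582,  -0.59040983,  92.48507297,
         0.26836918,  63.63956285,  -3.03624532]), 'joint_velocities': array([-0.02162433,  0.10179201,  0.04972001, -0.00757525, -0.06588684,
        0.09201629,  0.03554666]), 'tau': array([ 3.15870029e-04, -8.64432764e+01,  6.79301787e-01, -4.34912539e+01,
        1.91962312e-02,  7.21574339e-03,  4.24911673e-05]), 'eef_pos': array([0.24485905, 0.57465575, 0.23066753]), 'orientation': array([-1.79929201e+02,  4.42705380e-03,  1.56922383e+02]), 'ft_force': array([ 0.11685369, -0.25753863, -0.98903849]), 'torque': array([-0.00757468,  0.00531279,  0.01308347]), 'gripper_width': 0.08536016098036926}
[[ 0.023 -0.993  0.112  0.355]
 [-1.    -0.023  0.003  0.058]
 [-0.    -0.112 -0.994  1.574]
 [ 0.     0.     0.     1.   ]] [[ 0.92  -0.282  0.272  0.164]
 [-0.392 -0.652  0.649 -0.758]
 [-0.005 -0.704 -0.71   0.968]
 [ 0.     0.     0.     1.   ]] [[523.12134481   0.         283.05595754]
 [  0.         523.12134481 202.7531743 ]
 [  0.           0.           1.        ]]
```

View pics/top0.png

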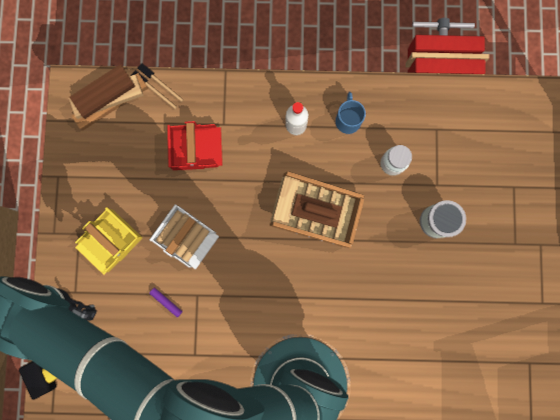

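View pics/side0.png

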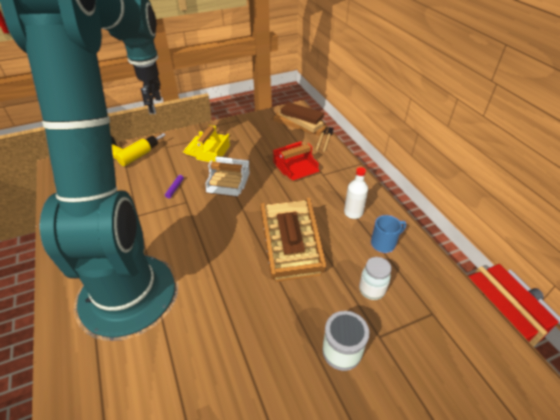

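Run:
```python
import cv2
i=cv2.imread('pics/top0.png')
a=cv2.resize(i[195:280,140:235],None,fx=4,fy=4,interpolation=3); b=cv2.resize(i[165:250,268:368],None,fx=4,fy=4,interpolation=3)
cv2.imwrite('pics/crop0.png',cv2.hconcat([a,b]))
from h import *
P,d=cloud('top0')
for u,v in [(185,237),(178,238),(190,243),(195,238),(320,208),(288,200),(355,230),(107,240),(297,125),(350,120),(397,158),(445,219),(166,302),(195,145)]: print(u,v,P[v,u].round(3))
```

```text
185 237 [0.42  0.348 0.032]
178 238 [0.414 0.357 0.091]
190 243 [0.403 0.332 0.037]
195 238 [0.418 0.318 0.038]
320 208 [ 0.506 -0.042  0.12 ]
288 200 [0.53  0.048 0.092]
355 230 [nan nan nan]
107 240 [0.404 0.559 0.088]
297 125 [0.743 0.027 0.116]
350 120 [ 0.792 -0.138  0.006]
397 158 [ 0.654 -0.258  0.114]
445 219 [ 0.484 -0.393  0.113]
166 302 [0.23  0.397 0.023]
195 145 [0.687 0.323 0.075]
```

View pics/crop0.png

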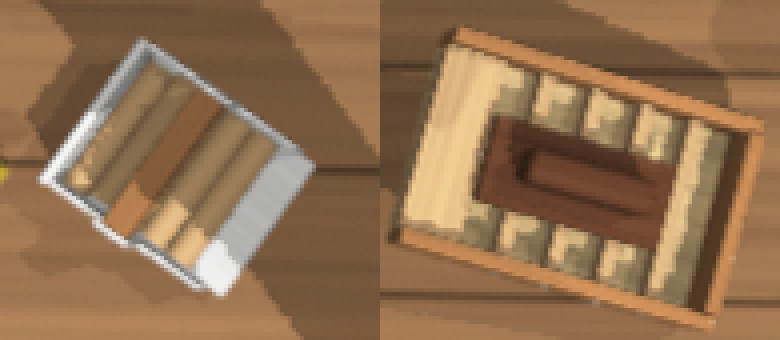

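Candidates (top view): pans — grey with blanks (185,237), yellow (107,240) and red (195,145) decoys; blanks — wooden ones in the grey pan, purple decoy (166,302); float — brown ridge on rack (320,208), brush (105,95) is not it. The crop confirms the grey pan (mouth lower right) and the float on the deck, with the landing strip (high end) at the left.

```bash
python3 -m creep '8.5 1.7 -4.35 0.7 -6; 8.5 1.7 -4.35 0.7 -6; 8.5 1.7 -4.35 0.7 -6; 8.5 1.7 -4.35 0.7 -6; 8.5 1.7 -4.35 0.7 -6'
python3 -m creep '8.5 1.7 -4.35 0.7 -6; 8.5 1.7 -4.35 0.7 -6; 8.5 1.7 -4.35 0.7 -6; 8.5 1.7 -4.35 0.7 -6; 8.5 1.7 -4.35 0.7 -6'
python3 - <<'E'
from h import *
s=snap('wrist','w1'); snap('top','top1'); print(s['eef_pos'],s['orientation'],s['time_s'],s['joint_positions'].round(1))
P,d=cloud('top0')
# pan: bar top height
x,y,z=P[...,0],P[...,1],P[...,2]
m=(abs(x-.42)<.12)&(abs(y-.35)<.13)&(z>.075)&(z<.1); v,u=np.nonzero(m); print(u.min(),u.max(),v.min(),v.max())
c=d['c'].astype(int); br=m&(c[...,2]-c[...,0]>25); print('bar',P[br].mean(0),br.sum()); q=P[br][:,:2]; q=q-q.mean(0); w=np.linalg.svd(q,full_matrices=False)[2]; print(np.degrees(np.arctan2(w[0,1],w[0,0])))
E
```

```text
time_s: 0.6
eef_pos: [0.3271, 0.353, 0.2628]
orientation: [-179.6, -0.1, 126.4]
ft_force: [1.2, 0.9, 0.9]
gripper_width: 0.0854
time_s: 1.1
eef_pos: [0.4128, 0.1256, 0.2988]
orientation: [-179.6, -0.2, 95.2]
ft_force: [1.8, 1.0, 0.4]
gripper_width: 0.085
[0.41282189 0.12557677 0.2988352 ] [-179.59974495   -0.18953326   95.15085079] 1.1 [-44.5  -0.7  23.7 113.7  -0.   67.3 -15.7]
164 198 215 256
bar [0.42181566 0.35022112 0.08982961] 358
146.3279359003532
```

View w1.

View pics/w1.png

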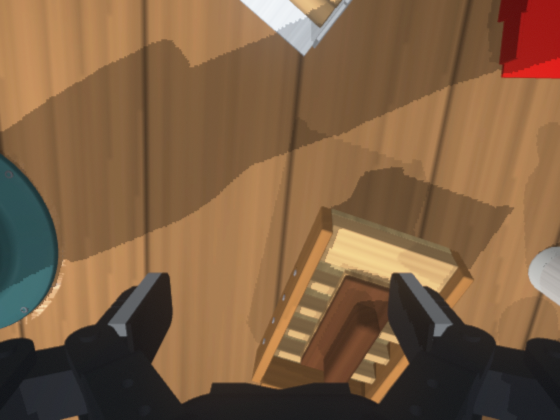

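Run:
```python
from h import *
P,d=cloud('w1'); print(d['T'].round(3))
for n in ['w1','top1']:
    P,d=cloud(n); 
    c=d['c'].astype(int); g=c[...,2]
    m=(abs(P[...,0]-.5)<.12)&(abs(P[...,1]+.03)<.15)&(P[...,2]>.1)
    dark=m&(c.sum(-1)<240)
    print(n,m.sum(),dark.sum(),P[dark].mean(0) if dark.any() else '',np.nanmax(P[...,2][m]))
    hm=m&(P[...,2]>.125); q=P[hm]
    if len(q)>20:
        w=np.linalg.svd(q-q.mean(0),full_matrices=False)[2]; print('high',len(q),q.mean(0),w[0],q.min(0),q.max(0))
```

```text
[[ 0.996  0.087  0.017  0.409]
 [ 0.089 -0.958 -0.273  0.195]
 [-0.008  0.273 -0.962  0.441]
 [ 0.     0.     0.     1.   ]]
w1 3987 2461 [ 0.50005673 -0.01289283  0.12528626] 0.3598821017012024
high 662 [0.49785872 0.01481883 0.1658243 ] [ 0.20374981 -0.53044501 -0.82286944] [ 0.4567956  -0.02853198  0.12500935] [0.52127672 0.11993684 0.3598821 ]
top1 2519 1198 [0.45790716 0.05579923 0.47256575] 0.68649367337815
high 1978 [0.42855983 0.08172548 0.63046046] [-0.17087779  0.19127961  0.96654689] [ 0.38002393 -0.05814124  0.12502343] [0.52156461 0.11999853 0.68649367]
```

```bash
python3 -m creep '8.5 2.1 -4 0 -5.5; 8.5 2.1 -4 0 -5.5; 8.5 2.1 -4 0 -5.5; 8.5 2.1 -3 0 -4.5; 8.5 0 0 0 0'
python3 - <<'E'
from h import *
s=snap('wrist','w2'); snap('top','top2'); print(s['eef_pos'],s['orientation'],s['time_s'],s['joint_positions'].round(1))
E
```

```text
time_s: 1.7
eef_pos: [0.4996, -0.0329, 0.2995]
orientation: [-179.8, -0.2, 73.0]
ft_force: [-0.3, 0.6, -0.6]
gripper_width: 0.0848
[ 0.49960991 -0.03293954  0.29954808] [-179.7583241    -0.20729652   73.04293851] 1.7 [-31.7   8.4  35.8 105.7  -5.6  67.7 -11. ]
```

View pics/w2.png

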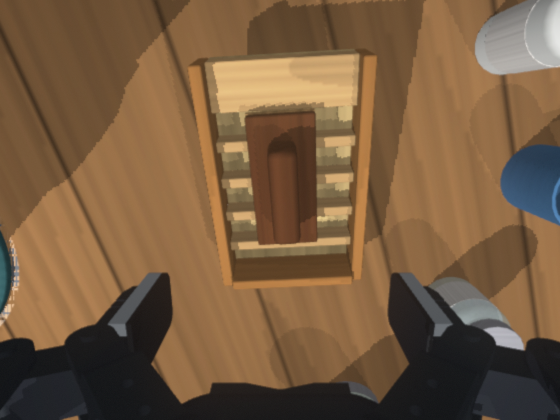

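```bash
cat >> h.py <<'E'
def pix(fn,pts,win=1):
    P,_=cloud(fn); return [np.nanmedian(P[v-win:v+win+1,u-win:u+win+1].reshape(-1,3),0) for u,v in pts]
def deckfit(fn):
    P,d=cloud(fn); X=P.reshape(-1,3); return P,d
E
python3 - <<'E'
from h import *
np.set_printoptions(precision=4,suppress=True)
pts=dict(stripL=(215,68),stripR=(352,62),stripM=(285,66),s1=(225,95),s2=(340,92),bat4L=(243,244),bat4R=(340,242),ridge_lo=(287,235),ridge_mid=(285,195),ridge_hi=(283,155),b1=(251,118),b2=(311,116),b3=(312,236),b4=(263,239))
R=pix('w2',pts.values())
for k,p in zip(pts,R): print(k,p)
P,d=cloud('w2')
A=np.array([p for k,p in zip(pts,R) if k[:2] in('st','s1','s2','ba')]); A=A[~np.isnan(A).any(1)]
c=A.mean(0); n=np.linalg.svd(A-c)[2][2]; n*=np.sign(n[2]); print('n',n,np.degrees(np.arccos(n[2])),'downdir',np.degrees(np.arctan2(n[1],n[0])))
# ray/plane
def ray(u,v):
    K=d['K'];T=d['T'];q=T[:3,:3]@np.array([(u-K[0,2])/K[0,0],(v-K[1,2])/K[1,1],1]);t=((c-T[:3,3])@n)/(q@n);return T[:3,3]+t*q
for uv in [(211,62),(358,54),(231,258),(351,257),(226,250)]: print(uv,ray(*uv))
# ridge
m=np.zeros(P.shape[:2],bool); m[150:240,272:300]=1
q=P[m]; q=q[q@n-c@n>.03]; w=np.linalg.svd(q-q.mean(0),full_matrices=False)[2][0]; print(len(q),q.mean(0),w,np.degrees(np.arctan2(w[1],w[0])))
E
```

```text
stripL [0.4757 0.0827 0.0962]
stripR [0.5917 0.0522 0.0959]
stripM [0.5349 0.0663 0.0953]
s1 [0.4757 0.0593 0.0908]
s2 [0.5765 0.0311 0.0896]
bat4L [ 0.4371 -0.0956  0.0506]
bat4R [ 0.5424 -0.1251  0.0492]
ridge_lo [ 0.4928 -0.0793  0.1111]
ridge_mid [ 0.503  -0.0388  0.1221]
ridge_hi [ 0.5117 -0.0036  0.1292]
b1 [0.493  0.033  0.1014]
b2 [0.545  0.0189 0.1013]
b3 [ 0.5145 -0.1016  0.0705]
b4 [ 0.4634 -0.0899  0.0699]
n [-0.0564 -0.2372  0.9698] 14.114172342909756 downdir -103.37221025374619
(211, 62) [0.4742 0.0881 0.0976]
(358, 54) [0.598  0.0569 0.0971]
(231, 258) [ 0.4171 -0.1093  0.0459]
(351, 257) [ 0.5503 -0.1494  0.0439]
(226, 250) [ 0.4156 -0.0973  0.0488]
2379 [ 0.5026 -0.0402  0.1206] [-0.2521 -0.9384 -0.2364] -105.04062264458989
```

```bash
python3 -m creep '6 0.2 -0.15 -4.6 1; 6 0.2 -0.15 -4.6 1; 6 0 0 -4.6 0; 6 0 0 -3.5 0; 6 0 0 -1.5 0'
python3 -m creep '6 0 0 -1 0; 6 0 0 0 0'
```

```text
time_s: 2.3
eef_pos: [0.5012, -0.0251, 0.1072]
orientation: [-179.9, -0.6, 76.3]
ft_force: [-0.2, -0.8, 0.9]
gripper_width: 0.0598
time_s: 2.5
eef_pos: [0.4993, -0.0226, 0.0949]
orientation: [-179.6, -0.6, 76.6]
ft_force: [-0.9, -0.8, 0.8]
gripper_width: 0.0598
```

```bash
python3 -m creep '6 0.4 -1.3 -0.2 -1.3; 6 0 0 0 0'; python3 -m creep '2 0 0 0 0; 2 0 0 0 0; 2 0 0 0 0; 2 0 0 0 0; 2 0 0 0 0'
```

```text
time_s: 2.7
eef_pos: [0.5043, -0.0354, 0.0943]
orientation: [-179.7, -0.7, 75.3]
ft_force: [0.4, 0.7, -0.5]
gripper_width: 0.0599
time_s: 3.2
eef_pos: [0.5054, -0.035, 0.0966]
orientation: [-179.9, -0.8, 75.3]
ft_force: [0.0, -0.4, -1.7]
gripper_width: 0.0251
```

```bash
python3 -m creep '2 0 0 3 0; 2 0 0 4 0; 2 -1.5 -2 2 0; 2 -3 -4 0 0; 2 -3 -4 0 0'
python3 -m creep '2 -3 -4 0 0; 2 -2.5 -3.5 0 0; 2 -1 -2 0 0; 2 0 0 0 0'
python3 - <<'E'
from h import *
s=snap('side','s1'); snap('wrist','w3');print(s['eef_pos'],s['orientation'],s['joint_positions'].round(1),s['gripper_width'])
E
```

```text
time_s: 3.7
eef_pos: [0.4303, -0.1328, 0.1889]
orientation: [-179.9, -0.7, 75.9]
ft_force: [-0.0, -1.3, -1.5]
gripper_width: 0.025
time_s: 4.1
eef_pos: [0.359, -0.2337, 0.1897]
orientation: [180.0, -0.8, 75.6]
ft_force: [0.3, 0.6, -1.9]
gripper_width: 0.025
[ 0.35898659 -0.23365335  0.18972732] [179.97948711  -0.78568313  75.57345686] [-11.1   8.1  44.1 122.5  -8.1  52.2  23.3] 0.025041876195529965
```

```bash
python3 -m creep '2 0 0 -4.5 0; 2 0 0 -4.5 0; 2 0 0 -3 0; 2 0 0 -1.5 0; 2 0 0 0 0'; python3 -m creep '2 0 0 -0.6 0; 2 0 0 -0.6 0; 2 0 0 -0.6 0'
```

```text
time_s: 4.7
eef_pos: [0.3643, -0.2268, 0.05]
orientation: [179.8, -0.9, 76.3]
ft_force: [-0.3, -0.1, -0.6]
gripper_width: 0.0252
time_s: 5.0
eef_pos: [0.3674, -0.2238, 0.0334]
orientation: [179.7, -1.1, 76.5]
ft_force: [-0.5, 11.9, 17.4]
gripper_width: 0.0252
```

```bash
python3 -m creep '2 0 0 -0.4 0; 2 0 0 -0.2 0'
python3 - <<'E'
from h import *
snap('wrist','w4')
E
```

```text
time_s: 5.2
eef_pos: [0.3691, -0.2219, 0.0285]
orientation: [179.6, -1.3, 76.7]
ft_force: [-3.9, 1.8, 8.8]
gripper_width: 0.0253
```

```bash
python3 -m creep '6 0 0 0 0; 6 0 0 0 0; 6 0 0 0 0; 6 0 0 3 0; 6 0 0 4.5 0';  python3 -m creep '6 0 0 4.5 0; 6 0 1 4.5 0; 6 0 4 3 3; 6 0 4.5 0 4; 6 0 4.5 0 4'
python3 - <<'E'
from h import *
s=snap('wrist','w5');snap('top','top3'); print(s['eef_pos'],s['orientation'])
P,d=cloud('w5'); X=P.reshape(-1,3); m=(X[:,0]>.26)&(X[:,0]<.48)&(X[:,1]<-.12)&(X[:,1]>-.34)&(X[:,2]>.007)&(X[:,2]<.09); q=X[m]
b=q[(q[:,2]<.03)]; t=q[q[:,2]>.04]
for k in(b,t):
    if len(k)>30:
        c=k.mean(0); w=np.linalg.svd(k-c,full_matrices=False)[2]; print(len(k),c,w[2],w[0])
E
```

```text
time_s: 5.75
eef_pos: [0.3691, -0.2209, 0.1038]
orientation: [179.8, -1.3, 76.8]
ft_force: [0.0, 0.2, 1.2]
gripper_width: 0.0598
time_s: 6.25
eef_pos: [0.3698, -0.083, 0.234]
orientation: [179.2, -1.2, 87.4]
ft_force: [2.2, 1.4, 0.0]
gripper_width: 0.0599
[ 0.36980095 -0.08300428  0.23396408] [179.15109519  -1.16891242  87.44255576]
5202 [ 0.38166644 -0.20087585  0.01629668] [ 0.0386155   0.00874272 -0.9992159 ] [-0.56893275 -0.82186628 -0.02917785]
4162 [ 0.4026215  -0.18306117  0.05287601] [-0.06856099 -0.00371517  0.99764001] [0.63614354 0.77016307 0.04658586]
```

```bash
python3 -m creep '8.5 3.5 3 1.5 2; 8.5 3.5 3 1.5 2; 8.5 3.5 3 1.5 2; 8.5 3.5 3 1.5 2; 8.5 3.5 3 1.5 2'
python3 -m creep '8.5 3.5 3 1.5 2; 8.5 4.2 2.2 0 2; 8.5 4.2 2.2 0 2; 8.5 4.2 2.2 0 2; 8.5 4.2 2.2 0 0'
python3 -m creep '8.5 4.2 2 0 0; 8.5 4.2 2 0 0; 8.5 4.2 2 0 0'
python3 -m creep '8.5 4.2 2 0 0; 8.5 4.2 2 0 0; 8.5 4.2 2 0 0'
python3 -c "
from plant import r
print(r.sense()['joint_positions'].round(1))"
```

```text
time_s: 6.85
eef_pos: [0.5452, 0.0722, 0.3109]
orientation: [179.1, -1.5, 97.9]
ft_force: [0.2, -0.8, 1.2]
gripper_width: 0.0854
time_s: 7.35
eef_pos: [0.7548, 0.197, 0.3288]
orientation: [178.8, -1.6, 106.6]
ft_force: [-0.2, -0.0, 1.4]
gripper_width: 0.0849
time_s: 7.65
eef_pos: [0.8454, 0.2403, 0.33]
orientation: [178.8, -1.5, 106.5]
ft_force: [0.6, -0.2, 1.0]
gripper_width: 0.0851
time_s: 7.95
eef_pos: [0.8854, 0.2535, 0.3275]
orientation: [177.2, -2.1, 105.2]
ft_force: [-0.1, -1.8, -0.9]
gripper_width: 0.0851
[-19.8  66.1  36.    9.  -36.3 103.8   0.3]
```

```bash
cat > lean.py <<'E'
from plant import r
import numpy as np
from scipy.spatial.transform import Rotation as Ro
s=r.sense(); M=Ro.from_euler('xyz',s['orientation'],degrees=True).as_matrix()
yaw=np.degrees(np.arctan2(M[1,0],M[0,0]))
# lean toward tool y (mouth down +), toward tool x
print('t%.2f'%s['time_s'],'pos',s['eef_pos'].round(4),'yaw %.1f tip %.1f roll %.1f'%(yaw,np.degrees(np.arcsin(M[2,1])),np.degrees(np.arcsin(M[2,0]))),'j',s['joint_positions'].round(0),'F',s['ft_force'].round(1),'w %.4f'%s['gripper_width'])
E
python3 lean.py
python3 -m creep '8.5 4.5 2 0 0; 8.5 4.5 2 0 0; 8.5 4.5 2 0 0;8.5 4.5 2 0 0; 8.5 4.5 2 0 0' >/dev/null; python3 lean.py
python3 -m creep '8.5 4.5 2 0 0; 8.5 4.5 2 0 0; 8.5 4.5 2 0 0;8.5 4.5 2 0 0; 8.5 4.5 2 0 0' >/dev/null; python3 lean.py
```

```text
t7.95 pos [0.8854 0.2535 0.3275] yaw 105.2 tip 2.8 roll 2.1 j [-20.  66.  36.   9. -36. 104.   0.] F [-0.1 -1.8 -0.9] w 0.0851
t8.45 pos [0.9451 0.2987 0.2594] yaw 104.6 tip 10.8 roll 2.2 j [-20.  73.  51.   3. -52.  94.  -3.] F [ 1.  -0.4 -0.7] w 0.0846
t8.95 pos [0.9973 0.343  0.2086] yaw 104.8 tip 19.9 roll 2.6 j [-21.  77.  56.   3. -56.  81.  -4.] F [ 1.2  0.4 -0.7] w 0.0847
```

```bash
for i in 1; do :; done
python3 -m creep '8.5 -4.4 -1 1.5 0; 8.5 -4.4 -1 1.5 0; 8.5 -4.4 -1 1.5 0; 8.5 -4.4 -1 1.5 0; 8.5 -4.4 -1 1.5 0' >/dev/null; python3 lean.py
python3 -m creep '8.5 -4.8 -1 0.5 0; 8.5 -4.8 -1 0.5 0; 8.5 -4.8 -1 0.5 0; 8.5 -4.8 -1 0.5 0; 8.5 -4.8 -1 0.5 0' >/dev/null; python3 lean.py
python3 -m creep '8.5 -4.8 -1 0 1; 8.5 -4.8 -1 0 1; 8.5 -4.8 -1 0 1; 8.5 -4.8 -1 0 1; 8.5 -4.8 -1 0 1' >/dev/null; python3 lean.py
```

```text
t9.45 pos [0.8948 0.3199 0.254 ] yaw 104.7 tip 20.2 roll 2.1 j [-43.  59.  58.  52. -54.  69.  14.] F [1.8 1.  1.7] w 0.0850
t9.95 pos [0.6616 0.2717 0.2778] yaw 104.8 tip 20.2 roll 2.1 j [-71.  36.  68.  95. -45.  55.  23.] F [0.3 0.7 2. ] w 0.0852
t10.45 pos [0.4741 0.2313 0.2779] yaw 108.1 tip 18.7 roll 1.8 j [-98.   0.  69. 118.   3.  43. -13.] F [-0.2 -0.5 -0.6] w 0.0852
```

```bash
python3 -m creep '8.5 -4 -1 0 2; 8.5 -4 -1 0 2; 8.5 -4 -1 0 2' >/dev/null; python3 lean.py
python3 -m creep '8.5 -3 -1 0 2; 8.5 -3 -1 0 2; 8.5 -3 -1 0 2' >/dev/null; python3 lean.py
```

```text
t10.75 pos [0.3719 0.2076 0.2776] yaw 113.2 tip 18.1 roll 2.1 j [-93. -21.  47. 129.  26.  51. -36.] F [-0.7  1.8 -1.8] w 0.0849
t11.05 pos [0.3238 0.1914 0.281 ] yaw 116.5 tip 18.3 roll 2.6 j [-70. -22.  26. 133.  16.  50. -26.] F [ 0.2 -0.7  0.4] w 0.0851
```

```bash
python3 -m creep '8.5 -4 -2.3 0 0; 8.5 -4 -2.3 0 0; 8.5 -4 -2.3 0 0; 8.5 -4 -2.3 0 0' >/dev/null; python3 lean.py
```

```text
t11.45 pos [0.3006 0.1749 0.2852] yaw 116.7 tip 18.4 roll 2.9 j [-39. -22.   3. 134.   2.  49. -11.] F [-1.2  0.2  0.9] w 0.0852
```

```bash
python3 -m creep '8.5 3 0.8 1 8.5; 8.5 4 0.8 1 8.5; 8.5 4 0.8 1 8.5; 8.5 4 0.8 1 8.5; 8.5 4 0.8 1 8.5' >/dev/null; python3 lean.py
python3 -m creep '8.5 4 0.8 0 8.5; 8.5 4 0.8 0 8.5; 8.5 4 0.8 0 8.5; 8.5 4 0.8 0 8.5; 8.5 4 0.8 0 8.5' >/dev/null; python3 lean.py
python3 -m creep '8.5 4 0.8 0 8.5; 8.5 4 0.8 0 8.5; 8.5 4 0.8 0 8.5; 8.5 4 0.8 0 8.5; 8.5 4 0.8 0 8.5' >/dev/null; python3 lean.py
```

```text
t11.95 pos [0.4563 0.2051 0.3284] yaw 151.6 tip 18.3 roll 3.0 j [-49.  -1.  30. 112. -17.  58.  50.] F [-1.2  0.7  0.6] w 0.0851
t12.45 pos [0.6538 0.2446 0.3302] yaw -167.4 tip 18.6 roll 2.8 j [-33.  32.  29.  74. -33.  84. 100.] F [-0.3  0.1  2.1] w 0.0851
t12.95 pos [0.7872 0.2789 0.3288] yaw -140.1 tip 18.1 roll 3.2 j [-20.  58.  18.  26. -31. 108. 114.] F [-0.5  2.1  0.3] w 0.0851
```

```bash
python3 -m creep '8.5 2 0.6 0 8.5; 8.5 2 0.6 0 8.5; 8.5 2 0.6 0 8.5; 8.5 2 0.6 0 8.5; 8.5 2 0.6 0 6' >/dev/null; python3 lean.py
python3 -m creep '8.5 4.5 1.6 0 0; 8.5 4.5 1.6 0 0; 8.5 4.5 1.6 0 0; 8.5 4.5 1.6 0 0' >/dev/null; python3 lean.py
```

```text
t13.45 pos [0.8229 0.3018 0.2628] yaw -106.1 tip 14.6 roll -2.4 j [-19.  73.  25.   3. -36. 115. 143.] F [-0.2 -0.6  0.3] w 0.0853
t13.85 pos [0.826  0.3002 0.2591] yaw -106.4 tip 14.2 roll -2.2 j [-19.  74.  59.   3. -68. 115. 144.] F [ 2.2 -1.8 -0.8] w 0.0852
```

```bash
python3 -m creep '8.5 0.5 0.2 4.5 0; 8.5 0.5 0.2 4.5 0; 8.5 0.5 0.2 4.5 0; 8.5 0.5 0.2 4.5 0' >/dev/null; python3 lean.py
```

```text
t14.25 pos [0.8192 0.3063 0.3802] yaw -107.6 tip 8.0 roll -6.6 j [-20.  66.  59.   3. -68. 115. 141.] F [ 0.9 -0.5 -0.4] w 0.0850
```

```bash
python3 -m creep '8.5 0.5 0.2 4.5 5; 8.5 0.5 0.2 4.5 5; 8.5 0.5 0.2 3.5 2' >/dev/null; python3 lean.py
```

```text
t14.55 pos [0.8039 0.3119 0.4613] yaw -95.4 tip 1.8 roll -10.5 j [-21.  61.  58.   3. -68. 115. 152.] F [-0.1  0.5 -0.2] w 0.0850
```

```bash
python3 -m creep '8.5 -2.7 0.3 -1 -8.5; 8.5 -2.7 0.3 -1 -8.5; 8.5 -2.7 0.3 -1 -8.5; 8.5 -2.7 0.3 -1 -8.5; 8.5 -2.7 0.3 -1 -8.5' >/dev/null; python3 lean.py
python3 -m creep '8.5 -2.7 0.3 -1 -8.5; 8.5 -2.7 0.3 -1 -8.5; 8.5 -2.7 0.3 -1 -8.5; 8.5 -2.7 0.3 -1 -8.5; 8.5 -2.7 0.3 -1 -8.5' >/dev/null; python3 lean.py
python3 -m creep '8.5 -2.7 0.3 -1.5 -8.5; 8.5 -2.7 0.3 -1.5 -8.5; 8.5 -2.7 0.3 -1.5 -8.5; 8.5 -2.7 0.3 -1.5 -8.5' >/dev/null; python3 lean.py
```

```text
t15.05 pos [0.7289 0.3312 0.4363] yaw -122.7 tip 1.5 roll -10.8 j [-50.  48.  69.  52. -55.  97. 144.] F [2.  1.5 1.2] w 0.0849
t15.55 pos [0.5852 0.3488 0.3866] yaw -165.8 tip 2.0 roll -11.0 j [-79.  33.  71.  83. -34.  75.  96.] F [1.  0.1 1.2] w 0.0853
t15.95 pos [0.475  0.3632 0.3291] yaw 160.9 tip 2.6 roll -10.9 j [-98.  25.  71.  97. -19.  65.  48.] F [0.7 1.1 0.1] w 0.0847
```

```bash
python3 -m creep '8.5 -2.5 -0.5 -3.3 -7.5; 8.5 -2.5 -0.5 -3.3 -7.5; 8.5 0 0 0 0' >/dev/null; python3 lean.py
python3 - <<'E'
from h import *
np.set_printoptions(precision=4,suppress=True)
snap('wrist','w6'); snap('top','top4')
for n in('w6','top0'):
    P,d=cloud(n); c=d['c'].astype(int); x,y,z=P[...,0],P[...,1],P[...,2]
    br=(abs(x-.42)<.1)&(abs(y-.35)<.1)&(z>.082)&(z<.097)&(c[...,2]-c[...,0]>25)
    q=P[br]; w=np.linalg.svd(q-q.mean(0),full_matrices=False)[2]; a=(q-q.mean(0))@w[0]
    print(n,len(q),q.mean(0),'mid',q.mean(0)+w[0]*(a.max()+a.min())/2,'ang',np.degrees(np.arctan2(w[0,1],w[0,0])),np.ptp(a))
E
```

```text
t16.25 pos [0.4182 0.3565 0.2609] yaw 145.4 tip 2.8 roll -10.5 j [-104.   25.   71.  107.  -17.   59.   27.] F [0.4 1.1 0.5] w 0.0854
w6 3420 [0.418  0.3536 0.088 ] mid [0.4233 0.3501 0.088 ] ang -33.744528689473164 0.11931309319730254
top0 339 [0.4218 0.3507 0.0903] mid [0.4217 0.3508 0.0903] ang 146.2349983306093 0.11717478192183847
```

View pics/w6.png

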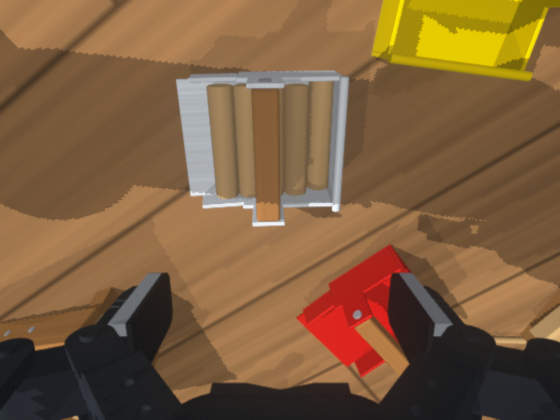

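```bash
python3 -m creep '5.5 0.8 -0.7 -4.5 0.8; 5.5 0 0 -4.5 0; 5.5 0 0 -4 0; 5.5 0 0 -2 0; 5.5 0 0 0 0' >/dev/null; python3 lean.py
```

```text
t16.85 pos [0.4377 0.3531 0.117 ] yaw 146.9 tip 3.9 roll -10.6 j [-90.  34.  56. 114. -29.  42.  37.] F [-0.4  0.6  0.5] w 0.0548
```

```bash
python3 -m creep '5.5 -1.15 -0.35 -1 -0.6; 5.5 -0.2 0 -2 0; 5.5 -0.2 0 -1.5 0; 5.5 0 0 -0.9 0; 5.5 0 0 0 0' >/dev/null; python3 lean.py
```

```text
t17.35 pos [0.424  0.3518 0.0661] yaw 146.2 tip 4.4 roll -10.6 j [-88.  37.  51. 117. -33.  35.  39.] F [0.3 0.8 0. ] w 0.0554
```

```bash
python3 -m creep '5.5 0 -0.1 -0.6 0; 5.5 0 0 0 0' >/dev/null; python3 lean.py
python3 -m creep '1.9 0 0 0 0; 1.9 0 0 0 0; 1.9 0 0 0 0; 1.9 0 0 0 0; 1.9 0 0 0 0' >/dev/null; python3 lean.py
```

```text
t17.55 pos [0.4245 0.3513 0.0607] yaw 146.2 tip 4.5 roll -10.6 j [-87.  38.  50. 117. -34.  35.  39.] F [-1.4  0.3 -0.6] w 0.0551
t18.05 pos [0.4241 0.3505 0.0619] yaw 146.2 tip 4.4 roll -10.5 j [-87.  37.  50. 117. -34.  35.  39.] F [-1.8 -1.5  1.2] w 0.0212
```

```bash
python3 -m creep '1.9 0 0 0.5 0; 1.9 0 0 1 0; 1.9 0 0 1.5 0; 1.9 0 0 2 0; 1.9 0 0 1 0' >/dev/null; python3 lean.py
python3 - <<'E'
from h import *
snap('side','s2'); i=cv2.imread('pics/s2.png'); cv2.imwrite('pics/s2c.png',cv2.resize(i[110:240,150:330],None,fx=4,fy=4,interpolation=2))
E
```

```text
t18.55 pos [0.4235 0.3497 0.1248] yaw 146.2 tip 4.3 roll -10.5 j [-93.  33.  58. 115. -28.  42.  35.] F [-0.1  1.2 -4.8] w 0.0215
```

View pics/s2c.png

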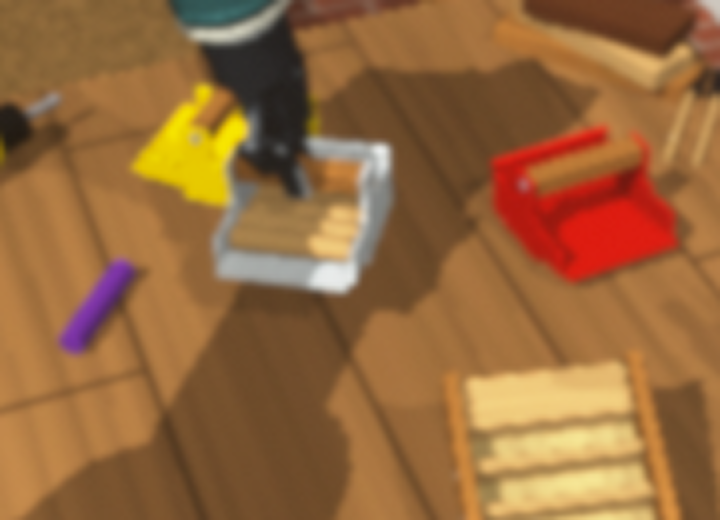

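```bash
python3 -m creep '1.9 0.2 -0.3 1.5 1.2; 1.9 0.4 -0.6 2 1.2; 1.9 0.5 -0.9 1.5 1.2; 1.9 0.6 -1 0.5 1.2; 1.9 0.6 -1 0 1.2' >/dev/null; python3 lean.py
python3 -m creep '1.9 0.6 -1 0 1.2; 1.9 0.6 -1 0 1.2; 1.9 0.6 -1 0 1.2; 1.9 0.6 -1 0 1.2; 1.9 0.6 -1 0 1.2' >/dev/null; python3 lean.py
python3 -m creep '1.9 0.6 -1 0 1.2; 1.9 0.6 -1 0 1.2; 1.9 0.6 -1 0 1.2; 1.9 0.6 -1 0 1.2; 1.9 0.6 -1 0 1.2' >/dev/null; python3 lean.py
```

```text
t19.10 pos [0.4469 0.3109 0.1844] yaw 152.8 tip 4.3 roll -10.6 j [-92.  25.  62. 115. -21.  46.  43.] F [ 0.5  0.  -5.3] w 0.0210
t19.60 pos [0.4783 0.2565 0.1867] yaw 159.3 tip 4.3 roll -10.5 j [-84.  22.  59. 116. -21.  44.  56.] F [-0.2 -0.2 -5.2] w 0.0210
t20.10 pos [0.5094 0.2014 0.1886] yaw 165.7 tip 4.3 roll -10.6 j [-73.  20.  56. 116. -21.  43.  70.] F [ 0.1  0.4 -4.9] w 0.0212
```

```bash
python3 -m creep '1.9 0.6 -1 0 0; 1.9 0.6 -1 0 0; 1.9 0.6 -1 0 0; 1.9 0.6 -1 0 0; 1.9 0.5 -0.9 0 0' >/dev/null; python3 lean.py
python3 -m creep '1.9 0.4 -0.8 0 0; 1.9 0.3 -0.6 0 0; 1.9 0.2 -0.4 0 0; 1.9 0 -0.2 0 0; 1.9 0 0 0 0' >/dev/null; python3 lean.py
python3 - <<'E'
from h import *
snap('side','s3'); i=cv2.imread('pics/s3.png'); cv2.imwrite('pics/s3c.png',cv2.resize(i[120:300,200:400],None,fx=3,fy=3,interpolation=2)); snap('top','top5'); snap('wrist','w7')
E
```

```text
t20.60 pos [0.5394 0.1468 0.1904] yaw 165.9 tip 4.2 roll -10.6 j [-64.  21.  54. 114. -23.  44.  78.] F [ 0.8  0.1 -5.8] w 0.0213
t21.10 pos [0.5492 0.1236 0.1909] yaw 165.9 tip 4.2 roll -10.6 j [-61.  21.  54. 114. -24.  44.  82.] F [-0.1 -0.6 -5.6] w 0.0212
```

View pics/s3c.png

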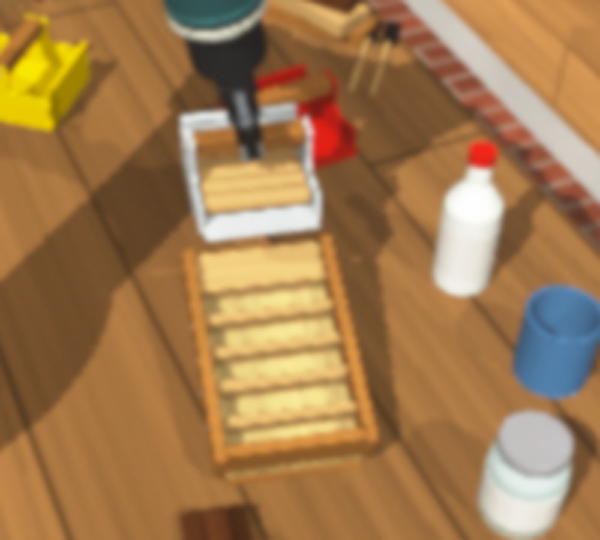

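```bash
cat >> h.py <<'E'
a=np.radians(-104.4); H=np.array([np.cos(a),np.sin(a),0]); W=np.array([-H[1],H[0],0]); O=np.array([.536,.0725,.0975]); Z=np.array([0,0,1.])
t=np.radians(14); XD=H*np.cos(t)-Z*np.sin(t); ND=H*np.sin(t)+Z*np.cos(t); D=np.stack([XD,W,ND])
E
python3 - <<'E'
from h import *
np.set_printoptions(precision=1,suppress=True)
for n in('s3','w7','top5'):
    P,d=cloud(n); c=d['c'].astype(int); Q=(P-O)@np.stack([H,W,Z]).T*1000
    sat=c.max(-1)-c.min(-1)
    m=(abs(Q[...,0]+50)<130)&(abs(Q[...,1])<85)&(Q[...,2]>-20)&(Q[...,2]<120)
    g=m&(sat<28)&(c.min(-1)>90); q=Q[g]
    print(n,g.sum(),np.nanpercentile(q,[1,50,99],axis=0) if g.sum()>20 else '')
    # lip: front-most grey
    if g.sum()>50:
        f=q[q[:,0]>np.percentile(q[:,0],92)]; k=np.polyfit(f[:,1],f[:,2],1); k2=np.polyfit(f[:,1],f[:,0],1); print('front',f.mean(0),'level deg',np.degrees(np.arctan(k[0])),'yaw err',np.degrees(np.arctan(k2[0])),f[:,1].min(),f[:,1].max())
    # deck strip check
    if n!='w7':
        s=(P-O)@D.T*1000; mm=(s[...,0]>5)&(s[...,0]<45)&(abs(s[...,1])<55)&(abs(s[...,2])<12); 
        if mm.sum()>30: print('strip z',np.median(s[mm][:,2]),mm.sum())
E
```

```text
s3 601 [[-122.2  -67.6   40.1]
 [  -1.7  -12.9   54.4]
 [  30.7   58.1  111.6]]
front [29.  -6.8 53. ] level deg -0.12610627463687768 yaw err 0.2382188439987103 -60.0515146087515 48.69563904555507
strip z 0.6503209761489095 413
w7 33325 [[-121.3  -65.8   38. ]
 [ -49.5  -43.9   69.4]
 [  28.7   54.   119.4]]
front [ 26.5 -12.8  51.4] level deg -0.3574599571274276 yaw err -0.3072967052690552 -59.920837951668936 66.19576159199644
top5 258 [[-122.8  -56.    38.8]
 [ -29.8   55.4   58.5]
 [  28.    61.9  118.9]]
front [27.4  2.1 53.7] level deg -0.4867285524500218 yaw err -0.27530698184596525 -57.9424313158004 53.4485739367713
strip z 2.6044192185852992 190
```

```bash
cat > pan.py <<'E'
from h import *
import sys
def panfit(n):
    P,d=cloud(n); c=d['c'].astype(int); Q=(P-O)@np.stack([H,W,Z]).T*1000
    m=(abs(Q[...,0]+50)<150)&(abs(Q[...,1])<85)&(Q[...,2]>-30)&(Q[...,2]<140)&(c.max(-1)-c.min(-1)<28)&(c.min(-1)>90)
    q=Q[m]; fr=np.percentile(q[:,0],99.5); f=q[(q[:,0]>fr-24)&(abs(q[:,1]+3)<45)]
    for _ in range(3):
        k=np.polyfit(f[:,0],f[:,2],1); f=f[abs(np.polyval(k,f[:,0])-f[:,2])<2.5]
    s=np.degrees(np.arctan(k[0])); print(n,len(f),'floor slope %.1f -> tip %.1f'%(s,6-s),'lip h %.1f z %.1f'%(fr,np.polyval(k,fr)))
if __name__=='__main__':
    for n in sys.argv[1:]: panfit(n)
E
python3 pan.py s3 w7 top5
```

```text
s3 138 floor slope 3.6 -> tip 2.4 lip h 31.1 z 53.5
w7 8052 floor slope 4.7 -> tip 1.3 lip h 29.2 z 51.8
top5 31 floor slope -2.5 -> tip 8.5 lip h 28.2 z 53.7
```

```bash
python3 -m creep '1.9 0.2 0 -1 0; 1.9 0.1 -0.1 -1.2 0; 1.9 0 0 -1.2 0; 1.9 0 0 -0.8 0; 1.9 0 0 0 0' >/dev/null; python3 lean.py
python3 - <<'E'
from h import *
from pan import panfit
snap('wrist','w8'); panfit('w8'); snap('side','s4'); panfit('s4')
E
```

```text
t21.75 pos [0.5524 0.1248 0.1445] yaw 166.1 tip 4.2 roll -10.6 j [-56.  25.  49. 115. -30.  39.  86.] F [-2.1  6.7 10.9] w 0.0213
w8 8305 floor slope 5.2 -> tip 0.8 lip h 28.2 z 6.2
s4 20 floor slope -30.9 -> tip 36.9 lip h 30.7 z 3.7
```

```bash
python3 -m creep '1.9 0 0 0.7 0; 1.9 -0.1 -0.4 0 0; 1.9 -0.1 -0.5 0 0; 1.9 -0.1 -0.5 0 0; 1.9 -0.1 -0.5 0 0' >/dev/null; python3 lean.py
python3 -m creep '1.9 -0.1 -0.4 0 0; 1.9 0 0 0 0' >/dev/null; python3 lean.py
python3 - <<'E'
from h import *
from pan import panfit
snap('wrist','w9'); panfit('w9')
E
```

```text
t22.35 pos [0.5475 0.1038 0.1515] yaw 166.1 tip 4.2 roll -10.5 j [-56.  24.  50. 116. -29.  40.  88.] F [ 0.3  0.4 -4.5] w 0.0210
t22.55 pos [0.5462 0.0984 0.1515] yaw 166.0 tip 4.2 roll -10.5 j [-55.  24.  50. 117. -29.  39.  88.] F [ 0.7 -0.3 -4.2] w 0.0211
w9 8040 floor slope 4.3 -> tip 1.7 lip h 55.1 z 12.3
```

```bash
python3 -m creep '1.9 -0.1 -0.5 0 0; 1.9 -0.1 -0.5 0 0' >/dev/null; python3 lean.py
python3 -m creep '1.9 -0.2 -0.8 0 0; 1.9 -0.2 -0.8 0 0' >/dev/null; python3 lean.py
python3 - <<'E'
from h import *
from pan import panfit
snap('wrist','w10'); panfit('w10')
E
```

```text
t22.80 pos [0.5451 0.0915 0.1522] yaw 166.1 tip 4.4 roll -10.6 j [-54.  23.  50. 117. -29.  39.  89.] F [-0.7 18.2  7. ] w 0.0211
t23.00 pos [0.5434 0.0839 0.1543] yaw 166.4 tip 5.0 roll -10.7 j [-53.  22.  50. 117. -29.  39.  91.] F [ 6.  33.4 -7. ] w 0.0210
w10 6302 floor slope -5.5 -> tip 11.5 lip h 57.6 z -0.1
```

```bash
python3 -m creep '1.9 0.1 0.5 0 0; 1.9 0.2 0.8 0 0' >/dev/null; python3 lean.py
python3 - <<'E'
from h import *
from pan import panfit
snap('wrist','w11'); panfit('w11')
a=cv2.imread('pics/w10.png')[0:330,60:420];b=cv2.imread('pics/w11.png')[0:330,60:420]; cv2.imwrite('pics/w1011.png',cv2.hconcat([a,b]))
E
```

```text
t23.25 pos [0.5465 0.097  0.1552] yaw 166.4 tip 5.2 roll -10.7 j [-54.  23.  50. 117. -29.  39.  90.] F [-0.9 -1.  -5. ] w 0.0212Traceback (most recent call last):
  File "<stdin>", line 3, in <module>
  File "pan.py", line 8, in panfit
    k=np.polyfit(f[:,0],f[:,2],1); f=f[abs(np.polyval(k,f[:,0])-f[:,2])<2.5]
    raise TypeError("expected non-empty vector for x")
TypeError: expected non-empty vector for x
```

Run:
```python
from h import *
a=cv2.imread('pics/w10.png')[0:330,60:420];b=cv2.imread('pics/w11.png')[0:330,60:420]; cv2.imwrite('pics/w1011.png',cv2.hconcat([a,b]))
```

```text
(no output)
```

View pics/w1011.png

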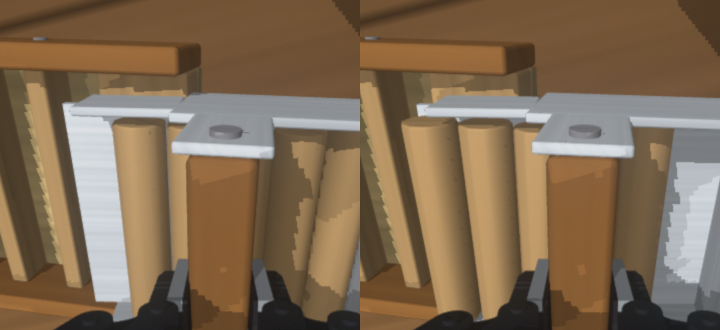

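```bash
cat > chan.py <<'E'
from h import *
def chan(n):
    P,d=cloud(n); s=(P-O)@D.T*1000; out=[]
    for x0 in (45,84,123,162,201):
        row=[]
        for y0 in (-45,-15,15,45):
            m=(abs(s[...,0]-x0-14)<5)&(abs(s[...,1]-y0)<12)&(s[...,2]>-40)&(s[...,2]<60); row.append(round(float(np.median(s[m][:,2]))) if m.sum()>2 else None)
        out.append(row)
    print(n,out)
E
python3 -m creep '1.9 0 0 0 0; 1.9 0 0 0 0' >/dev/null; python3 lean.py
python3 - <<'E'
from chan import *
snap('side','s5'); chan('s5'); snap('wrist','w12'); chan('w12'); chan('s3')
E
```

```text
t23.50 pos [0.5466 0.0984 0.1547] yaw 166.5 tip 5.1 roll -10.7 j [-54.  23.  50. 117. -29.  39.  90.] F [ 0.1  0.2 -4.9] w 0.0213
s5 [[0, 1, 0, 0], [-23, -22, -22, -22], [-23, -21, -23, -23], [-22, -23, -23, -23], [None, None, None, None]]
w12 [[23, 32, 32, 31], [-24, None, None, None], [None, None, None, None], [None, None, None, None], [None, None, None, None]]
s3 [[-21, -23, -23, -24], [-22, -22, -23, -23], [-22, -22, -22, -23], [-22, -23, -24, -22], [None, None, None, None]]
```

```bash
python3 -m creep '1.9 0 0 0 0; 1.9 0 0 0 0; 1.9 0 0 0 0' >/dev/null; python3 lean.py
python3 - <<'E'
from chan import *
snap('side','s6'); chan('s6'); snap('wrist','w13'); 
i=cv2.imread('pics/s6.png'); a=cv2.resize(i[140:290,230:350],None,fx=3,fy=3,interpolation=2); b=cv2.imread('pics/w13.png')[0:330,60:420]
b=cv2.copyMakeBorder(b,0,120,0,0,0); cv2.imwrite('pics/m1.png',cv2.hconcat([a,b]))
E
```

```text
t23.90 pos [0.5467 0.0976 0.1548] yaw 166.4 tip 5.1 roll -10.7 j [-54.  23.  50. 117. -29.  39.  90.] F [ 0.1 -0.3 -3.1] w 0.0211
s6 [[27, 28, 25, 25], [0, -1, 2, 0], [-23, -22, -22, -22], [-21, -22, -23, -24], [None, None, None, None]]
```

View pics/m1.png

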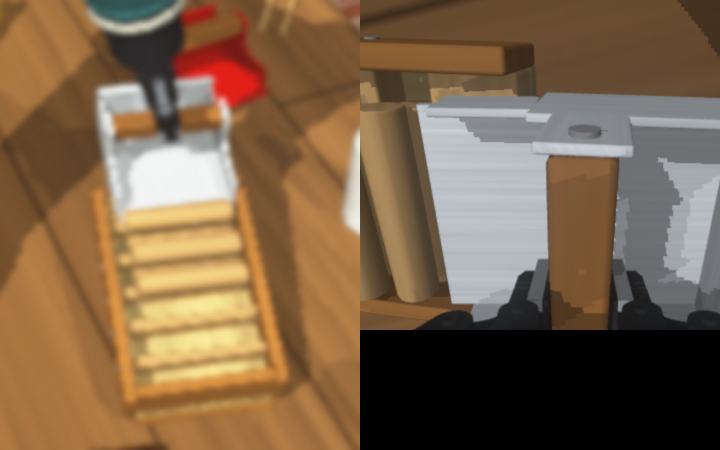

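```bash
cat >> chan.py <<'E'
def prof(n):
    P,d=cloud(n); s=(P-O)@D.T*1000
    for y0 in (-40,0,40):
        print(n,'y',y0,[ (x,round(float(np.median(s[m][:,2])))) for x in range(4,232,8) for m in [(abs(s[...,0]-x)<4)&(abs(s[...,1]-y0)<12)&(s[...,2]>-40)&(s[...,2]<45)] if m.sum()>2])
E
python3 -m creep '1.9 0 0 0 0; 1.9 0 0 0 0; 1.9 0 0 0 0' >/dev/null; python3 lean.py
python3 - <<'E'
from chan import *
prof('s6'); snap('side','s7'); prof('s7'); snap('top','top7'); prof('top7')
E
```

```text
t24.30 pos [0.5467 0.0976 0.1548] yaw 166.4 tip 5.1 roll -10.7 j [-54.  23.  50. 117. -29.  39.  90.] F [-1.4  0.9 -3. ] w 0.0212
s6 y -40 [(4, 7), (12, 9), (20, 10), (44, 34), (52, 37), (60, 27), (68, -1), (76, 24), (84, 23), (92, 14), (108, 23), (116, 24), (124, -3), (132, -22), (140, -24), (148, -2), (156, 1), (164, -16), (172, -23), (180, -21), (188, 1), (196, 0), (204, -22), (212, -23), (228, 23)]
s6 y 0 [(4, 7), (12, 9), (20, 11), (44, 35), (52, 35), (60, 27), (76, 25), (84, 23), (92, 15), (108, 22), (116, 24), (124, -5), (132, -22), (140, -21), (148, 1), (156, 2), (164, -20), (172, -23), (180, -22), (188, 0), (196, -2), (204, -21), (212, -19), (228, 22)]
s6 y 40 [(4, 6), (12, 9), (20, 10), (44, 35), (52, 34), (60, 27), (76, 22), (84, 23), (92, 16), (108, 23), (116, 24), (124, -5), (132, -22), (140, -21), (148, 1), (156, -1), (164, -19), (172, -24), (180, -24), (188, 0), (196, -6), (204, -22), (212, -22), (228, 23)]
s7 y -40 [(4, 7), (12, 9), (20, 10), (28, 12), (36, 14), (44, 0), (52, -2), (60, 2), (68, -2), (76, 1), (84, -4), (92, 0), (100, 1), (108, -1), (116, 1), (124, -6),
[... 664 characters left out ...]
23)]
top7 y -40 [(68, -3), (76, 3), (84, -1), (92, -2), (100, 1), (108, -1), (116, 3), (124, -3), (132, -3), (140, 1), (148, -4), (156, 2), (164, -4), (172, 15), (180, 24), (188, 21), (196, 4), (204, -18), (212, -21), (220, -21), (228, 5)]
top7 y 0 [(68, 3), (76, 3), (84, -1), (92, -2), (100, 1), (108, -1), (116, 3), (124, -6), (132, -1), (140, 4), (148, 0), (156, 2), (164, -4), (172, 20), (180, 23), (188, 23), (196, 2), (212, -23), (220, -22), (228, 2)]
top7 y 40 [(60, 2), (68, -1), (76, 3), (84, -2), (92, -1), (100, 2), (108, -3), (116, 3), (124, -4), (132, 0), (140, 2), (148, -2), (156, 2), (164, -5), (172, 17), (180, 24), (188, 21), (196, 4), (204, -15), (212, -23), (220, -22), (228, 3)]
```

```bash
python3 -m creep '1.9 0 0 0 0; 1.9 0 0 0 0; 1.9 0 0 0 0; 1.9 0 0 0 0; 1.9 0 0 0 0' >/dev/null; python3 lean.py
python3 - <<'E'
from chan import *
snap('side','s8'); chan('s8'); snap('top','top8'); chan('top8'); prof('top8')
E
```

```text
t24.90 pos [0.5467 0.0976 0.1548] yaw 166.4 tip 5.1 roll -10.7 j [-54.  23.  50. 117. -29.  39.  90.] F [-0.8  0.8 -3.8] w 0.0212
s8 [[0, 0, 1, -1], [0, 0, 0, 0], [-1, 0, 0, 0], [0, 0, 0, -1], [0, 1, 0, 1]]
top8 [[None, None, None, 1], [1, 1, 2, 1], [-3, 2, 1, 1], [-2, 1, 3, 1], [0, 3, 2, 2]]
top8 y -40 [(68, -4), (76, 2), (84, -3), (92, -2), (100, 3), (108, -1), (116, 2), (124, -2), (132, -2), (140, 0), (148, -2), (156, 2), (164, -6), (172, -1), (180, 0), (188, 0), (196, 2), (204, -3), (212, -1), (220, 0), (228, 13)]
top8 y 0 [(68, 4), (76, 3), (84, -2), (92, 0), (100, 2), (108, -1), (116, 4), (124, -5), (132, -1), (140, 1), (148, -2), (156, 1), (164, -5), (172, 2), (180, 1), (188, 0), (196, 1), (204, -3), (212, 1), (220, 2), (228, 9)]
top8 y 40 [(60, 1), (68, -1), (76, 2), (84, -1), (92, -1), (100, 0), (108, -2), (116, 2), (124, -4), (132, 1), (140, 1), (148, -1), (156, 1), (164, -5), (172, 0), (180, 1), (188, -1), (196, 2), (204, -4), (212, 2), (220, 1), (228, 14)]
```

```bash
python3 -m creep '1.9 0.2 0.7 1 0; 1.9 0.4 1.6 2 0; 1.9 0.5 2 1.5 0; 1.9 0 3 0 0; 1.9 -1.5 3.5 0 -3' >/dev/null; python3 lean.py
python3 -m creep '1.9 -2 3 0 -3; 1.9 -2 3 0 -3; 1.9 -2 3 0 -3; 1.9 -2 3 0 -3; 1.9 -2 2 0 -3' >/dev/null; python3 lean.py
```

```text
t25.50 pos [0.5455 0.205  0.2059] yaw 162.8 tip 5.2 roll -10.9 j [-70.  23.  55. 111. -23.  46.  69.] F [ 0.7  1.2 -2.6] w 0.0211
t26.00 pos [0.4423 0.3552 0.2111] yaw 147.2 tip 5.5 roll -11.1 j [-97.  27.  64. 110. -21.  50.  33.] F [ 0.2 -0.5 -2.2] w 0.0211
```

```bash
python3 -m creep '1.9 -1.2 -0.3 -3 0; 1.9 -1.2 -0.3 -4 0; 1.9 0 0 -3 0; 1.9 0 0 -1.5 0; 1.9 0 0 0 0' >/dev/null; python3 lean.py
python3 -m creep '1.9 0 0 -1 0; 1.9 0 0 -0.7 0; 1.9 0 0 -0.5 0' >/dev/null; python3 lean.py
```

```text
t26.50 pos [0.4131 0.3596 0.0959] yaw 147.8 tip 5.8 roll -11.2 j [-92.  34.  54. 118. -30.  36.  36.] F [-0.2  0.9 -1.5] w 0.0210
t26.80 pos [0.4143 0.3618 0.0755] yaw 147.8 tip 6.1 roll -11.2 j [-90.  35.  51. 118. -32.  33.  38.] F [-0.1  0.6 -2.8] w 0.0212
```

```bash
python3 -m creep '1.9 0 0 -0.5 0; 1.9 0 0 -0.5 0' >/dev/null; python3 lean.py
python3 -m creep '1.9 0 0 -0.4 0' >/dev/null; python3 lean.py
```

```text
t27.00 pos [0.4153 0.3626 0.0659] yaw 147.7 tip 6.2 roll -11.3 j [-89.  36.  50. 118. -33.  32.  38.] F [ 2.1  7.1 32.3] w 0.0212
t27.10 pos [0.4179 0.3657 0.064 ] yaw 147.7 tip 6.7 roll -11.3 j [-89.  36.  49. 118. -33.  31.  39.] F [-9.3 12.8 66.8] w 0.0212
```

```bash
python3 -m creep '1.9 0 0 0.2 0' >/dev/null; python3 lean.py
python3 -m creep '4 0 0 0 0; 5.5 0 0 0 0; 5.5 0 0 0 0; 5.5 0 0 0 0' >/dev/null; python3 lean.py
```

```text
t27.20 pos [0.4187 0.3667 0.0665] yaw 147.7 tip 6.8 roll -11.3 j [-89.  36.  49. 118. -33.  32.  38.] F [-0.4  0.6 -3.7] w 0.0209
t27.60 pos [0.4192 0.3667 0.0667] yaw 147.6 tip 6.9 roll -11.4 j [-89.  36.  49. 118. -33.  32.  38.] F [ 0.4 -0.5  0.1] w 0.0551
```

```bash
python3 -m creep '5.5 0 0 1.5 0; 5.5 0 0 3 0; 5.5 0 0 4 0; 5.5 0 0 4.5 0; 5.5 0 0 4.5 0' >/dev/null; python3 lean.py
python3 -m creep '5.5 -3 3 2 0; 5.5 -3 3 0 0; 5.5 0 0 0 0; 5.5 0 0 0 0' >/dev/null; python3 lean.py
python3 - <<'E'
from chan import *
np.set_printoptions(precision=4,suppress=True)
snap('top','top9'); snap('side','s9'); chan('s9'); chan('top9'); snap('wrist','w14')
for n in('top0','top9'):
    P,d=cloud(n); c=d['c'].astype(int); x,y,z=P[...,0],P[...,1],P[...,2]
    for k,p in dict(bottle=(.743,.027),mug=(.80,-.12),jar=(.654,-.258),tin=(.484,-.393),sander=(.37,-.22)).items():
        m=(abs(x-p[0])<.08)&(abs(y-p[1])<.07)&(z>.03)&(z<.25); print(n,k,m.sum(),P[m].mean(0) if m.any() else '')
    br=(abs(x-.42)<.12)&(abs(y-.36)<.1)&(z>.075)&(z<.097)&(c[...,2]-c[...,0]>25); q=P[br]; print('bar',br.sum(),q.mean(0) if len(q) else '')
t=cv2.imread('pics/top9.png');s=cv2.imread('pics/s9.png')[100:380,120:420]
cv2.imwrite('pics/fin.png',cv2.hconcat([t[60:320,60:480],cv2.resize(s,(380,260))]))
E
```

```text
t28.10 pos [0.4168 0.3624 0.2417] yaw 147.6 tip 6.2 roll -11.4 j [-105.   23.   69.  111.  -16.   52.   28.] F [-0.7  1.7  0.4] w 0.0551
t28.50 pos [0.3562 0.4246 0.2681] yaw 147.4 tip 6.6 roll -11.3 j [-115.   22.   69.  108.  -13.   56.   16.] F [ 0.1 -0.9 -1. ] w 0.0551
s9 [[0, 0, 0, -1], [0, 0, 0, 0], [-1, 0, 0, -1], [-2, 0, 0, 0], [1, 1, 1, 1]]
top9 [[1, 1, 3, 1], [1, 2, 0, 1], [-1, 2, 2, 2], [-2, 1, 1, 1], [-1, 1, 1, 1]]
top0 bottle 551 [0.7611 0.0284 0.1267]
top0 mug 461 [ 0.7945 -0.1323  0.0689]
top0 jar 667 [ 0.6547 -0.2611  0.0974]
top0 tin 1296 [ 0.4849 -0.392   0.1072]
top0 sander 0 
bar 356 [0.4218 0.3502 0.0898]
top9 bottle 554 [0.761  0.0283 0.1269]
top9 mug 459 [ 0.7947 -0.1323  0.0687]
top9 jar 670 [ 0.6547 -0.2611  0.0975]
top9 tin 1298 [ 0.485  -0.3921  0.1072]
top9 sander 303 [ 0.3696 -0.2263  0.0523]
bar 334 [0.4213 0.3739 0.0898]
```

View pics/fin.png

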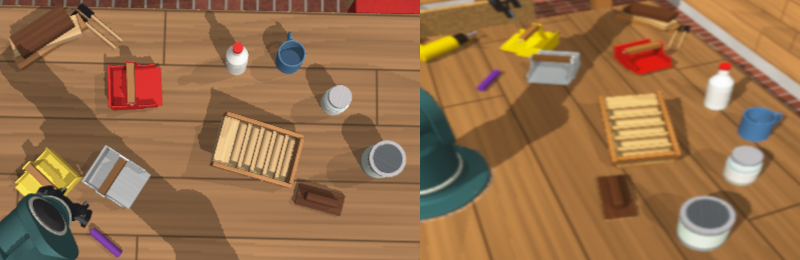

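Run:
```python
from h import *
for n in('side0','s9'):
    P,d=cloud(n); c=d['c'].astype(int)
    y=(c[...,2]>150)&(c[...,1]>130)&(c[...,0]<70)&(P[...,0]>.28)&(P[...,2]>.004)&(P[...,1]>.4)
    print(n,y.sum(),np.nanpercentile(P[y],[1,50,99],axis=0).round(4).tolist())
P,d=cloud('top9'); c=d['c'].astype(int); y=(c[...,2]>150)&(c[...,1]>130)&(c[...,0]<70)&(P[...,0]>.3); g=(c.max(-1)-c.min(-1)<28)&(c.min(-1)>90)&(abs(P[...,0]-.41)<.12)&(abs(P[...,1]-.37)<.14)
from scipy.spatial import cKDTree
D_,i=cKDTree(P[y][:,:2]).query(P[g][:,:2]); print('gap',D_.min(),y.sum(),g.sum(), P[g][D_.argmin()])
```

```text
side0 793 [[0.3138, 0.4844, 0.0052], [0.3961, 0.5639, 0.0287], [0.4901, 0.6953, 0.0914]]
s9 733 [[0.3123, 0.4829, 0.0051], [0.3931, 0.571, 0.0287], [0.4803, 0.6628, 0.0912]]
gap 0.0016804786913318867 784 2378 [0.37762052 0.44194609 0.00201938]
```

```bash
python3 -c "
from plant import r
print(r.sense()['time_s'], r.finish_job())"
```

```text
the job is handed in; nothing more can be done
28.65 None
```

The job is handed in at 28.65 s. The sanding float is flat on the bench, each of the five channels holds one blank, and the empty pan is back on the bench.

**How it went**
- **Float:** I lifted it off the rack and set it down beside it. Its base then measured 16 mm high and its ridge 53 mm, which means it lies flat.
- **Tipping:** The moves cannot tilt the tool, so I pushed the front of the pan's underside against the rack's high edge until it tipped about 11°. I then drew the pan back about 13 mm as the blanks rolled out.
- **Blanks:** All five rolled into place by themselves and none needed a nudge.
- **Pan:** It stands level about 2 cm from where it started. Its bar reads 90 mm high, the same as before.

**Last checks**
- Both fixed cameras show all five channels filled flush with the battens, to within about 3 mm.
- The bottle, mug, jar and tin are within 0.3 mm of their starting positions.
- The robot is clear of everything.

**Doubtful points**
- Setting the pan down pressed to 67 N at the wrist for one step, below the 120 N limit. I eased off before releasing.
- An automatic check gave a gap of only 1.7 mm between my pan and the yellow one. The point it used lies at bench level and is probably a false reading. By the geometry the gap is about 15 mm, and the yellow pan's near edges had not moved in the side view.

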